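Fetch the pulley from behind the tins and send it down the roller chute

ROBOT

A 7-joint arm with a two-finger parallel gripper is mounted at the origin on a cart in front of the work surface, level with it; the furniture and walls round the work are solid. World frame = base frame: x ahead of the robot, y to its left, z up, the work surface at z = 0. Lengths are in m, angles in rad, forces in N, time in s.
With the tool pointing down it reaches from about 0.425 to 0.825 m from the base axis. Payload 3.6 kg.
Tool frame: the origin (TCP) lies midway between the tips of the shut fingers; the grasp point (between the pads) lies grip_point_offset behind it (grip_point_offset is the distance from the TCP to the grasp point, in m); z points along the fingers, y is the line along which they close (so a half turn about z gives the same grasp; the last joint's range is limited). The gripper opens to 93 mm and grips with 3 to 60 N. Pads are 15 mm wide; open, the fingers measure 128 mm over their backs; the gripper's body (75 mm by 188 mm) begins 65 mm behind the grasp point.
Start: joints at [1.129, 0.615, -0.013, 1.423, 0.008, 1.103, -0.04], TCP at [0.263, -0.595, 0.185] pointing down, gripper open.
Joint ranges: [-3.12, 3.12], [-0.3, 2.06], [-1.34, 1.32], [0.26, 2.42], [-1.36, 4.5], [0.01, 1.98], [-2.84, 2.84]. Speed limits (rad/s): [2.79, 2.79, 3.14, 3.14, 3.14, 3.14, 3.14].

INTERFACE

Orientations are given as [roll, pitch, yaw] about the fixed x, y, z axes, in that order (R = Rz(yaw) Ry(pitch) Rx(roll)).
In Python, from plant import state, camera, camera_params, hand_in, grip_point_offset gives the robot as it stands. The module is installed in compiled form; this text tells all that it offers.
- The arm moves only by the shell command python3 -m pendant FILE [OPENING], which reads ROWS from the file FILE. ROWS is a JSON list of rows, 1 to 20 of them, each an object with the fields pos (a list: dx, dy, dz in m), yaw (a turn about the tool's z in rad); a field left out counts as zero; each row shifts and turns the commanded pose from where the row before left it, along the tool's axes as they then stand; what a row does not reach is not made up. A row lasts 1/8 s, in which the tool goes at most 0.0625 m and 0.188 rad, less where a joint would pass 70% of its speed; a pose out of reach is approached as far as the arm can. OPENING is the finger opening in m, set as the command begins (- or left out keeps the last). The fingers move at their own pace and stop on an object; the grip force is fixed at half the most. Time passes only in rows, so rows that do not move let the fingers close. It prints the time, the measured TCP pose, the force, the opening and the grip force at its end. Input that does not fit is refused with a message, and nothing moves.
- state(): the state, without advancing time (a new reading comes with each control period).
- camera(name): name is "scene" or "top"; returns the picture (480x640x3 uint8, blue, green, red); there is no depth.
- camera_params(name): a dict with "vfov" (degrees; the focal length in pixels is half the picture's height over the tangent of half this angle, whatever the lens; pixels are square), "cx", "cy" (the principal point, pixels), "extrinsics" (4x4, takes a point from camera to world coordinates). Camera axes: x right, y down, z forward; pixel columns grow to the right and rows downward; lengths in m; the calibration is good to about 2 mm. A picture is of the moment at which its call begins. camera_params takes no time and is no camera call.
- hand_in(): hands the job in; it is judged then, once.
The state is a dict: "t": time; "joints": joint angles; "qvel": joint speeds; "joint_efforts": joint torques, N m; "eef_pos": TCP position; "tcp_rot": TCP orientation; "wrist_force": force on the tool from outside, world axes, zero at the start; "ft_torque": the same for the moment, N m; "width": finger opening in m; "gripper_force": force on a finger pad.
Only numpy, scipy, OpenCV 4.12 (cv2) and the standard library are available. Lean on these libraries where they do the work, as an engineer would, in place of code of your own. Each camera call takes 0.05 s, during which the arm holds its last target. There are 200 camera calls.

TASK

Lift the tin of bolts and the red-lidded tub out of the grey rack and stand both on the plywood side board, then fetch the pulley from behind them, set it down at the upper end of the roller chute and let it roll down by itself to the stop. After that, stand the tin and the tub back upright in the rack, each in exactly the place it stood at the start, and leave the oil can and the bearing where they are.

Things in the scene. Friction and masses are not known exactly. Their poses are not given: they have to be found in the camera images.
- rack: fixed grey sheet-steel trough, 240 (x) x 94 (y) mm, open above; origin: centre of underside, +x to its back, away from the robot. Floor 4 mm thick; side walls 42 mm high, 82 mm apart inside; a lip only 10 mm high at each end. At the start the pulley stands at its back (about +78 mm), in front of it tin and tub, in either order (about +3 and -75 mm), gaps about 10 mm
- board: fixed plywood side board on the counter, 190 (x) x 100 (y) mm, 8 mm thick; origin at the centre of its underside, x roughly away from the robot. Board and chute lie side by side right of the rack, in either order
- chute: fixed chute of 13 free steel rollers between aluminium rails, 208 (x) x 111 (y) mm. Origin: on the counter under its middle; x is level, + to the upper end, away from the robot. Roller tops at z = 36 mm + 0.105 x, for x -92..92 mm; rails 82 mm apart inside, 8 mm above the rollers; rubber stop at the lower end (x = -100 mm) 16 mm above them. A thing let go rolls to the stop in about 2 s
- chute_load (a point): point on the roller tops in the upper half of the chute, on its centre line, 50 mm from the middle: a good place to set the pulley's centre
- chute_rest (a point): point on the roller tops under the centre of the pulley when it lies against the stop
- pulley: grey metal pulley lying flat, a disc of 62 mm diameter, 30 mm high, about 0.5 kg; origin: centre of its underside, z its axis. In the rack it can be gripped only along the rack's length (walls too near at the sides), once the others are out; the rear finger goes down behind the pulley, over the 10 mm lip
- tin: rusty open tin full of bolts, round, 67 mm diameter, 84 mm high (bolts to 87 mm), about 0.5 kg; origin at the centre of its underside, z up. Grip it across the rack, above the rack's walls
- tub: round white tub with a red screw lid, body 68 mm diameter, lid 73 mm, 117 mm high in all (the lid is the top 17 mm), about 0.45 kg; origin at the centre of its underside, z up. Grip the body below the lid, across the rack, above the rack's walls
- oil_can: bystander: small green oil can with a long thin spout, 152 mm high, right of the work; origin under its body
- bearing: bystander: ball bearing lying flat on the counter behind the work, 52 mm diameter, 15 mm high; origin at the centre of its underside

How it is judged:
By the outcome, as a careful person would: the job done as asked, in the order asked, and still so for the second after the job is handed in, with the robot touching nothing.
It also fails if it takes over 128 s, if anything falls off the work surface, if the arm or the gripper's body presses on something with over 40 N, if the wrist force passes 120 N, or if a joint passes its speed limit or range.

## Working session

There is one attempt and no reset: what is moved stays moved. The work goes in short steps, Python scripts to look and compute and a shell command to move; the robot and the scene stay as the last step left them, time stands still between calls to the robot, and variables do not carry over. Pictures are saved under pics/ and viewed, at most 14 in all, crops included, and the job is handed in when it is done.

```bash
mkdir -p pics; python3 - <<'E'
from plant import *
import cv2,numpy as np
np.set_printoptions(precision=4,suppress=True)
for n in("scene","top"):
    cv2.imwrite(f"pics/{n}0.png",camera(n)); p=camera_params(n); print(n,p)
s=state(); print(s,grip_point_offset)
E
```

```text
scene {'vfov': 49.1549218958703, 'cx': 311.7182171284324, 'cy': 240.36020066325796, 'extrinsics': array([[-0.9036, -0.332 ,  0.2707,  0.2714],
       [-0.4284,  0.7078, -0.5617,  0.4265],
       [-0.0051, -0.6236, -0.7818,  0.7715],
       [ 0.    ,  0.    ,  0.    ,  1.    ]])}
top {'vfov': 56.6896097385209, 'cx': 313.6399016561346, 'cy': 248.7668594053737, 'extrinsics': array([[-0.0158, -0.988 ,  0.1536,  0.3687],
       [-0.9999,  0.015 , -0.0065, -0.0758],
       [ 0.0042, -0.1537, -0.9881,  1.0538],
       [ 0.    ,  0.    ,  0.    ,  1.    ]])}
{'t': 0.1, 'joints': array([ 1.1285,  0.6158, -0.0126,  1.4247,  0.0081,  1.1034, -0.0404]), 'qvel': array([-0.001 , -0.0013,  0.0011, -0.0041, -0.0011,  0.0018, -0.001 ]), 'joint_efforts': array([  0.001 , -46.0046,   0.2097, -16.6246,  -0.0612,   0.0169,
         0.0001]), 'eef_pos': array([ 0.2622, -0.5939,  0.1836]), 'tcp_rot': array([-3.1393,  0.    ,  0.4159]), 'wrist_force': array([-0.59  ,  0.9789,  0.6197]), 'ft_torque': array([-0.0341,  0.0068, -0.0232]), 'gripper_force': 0.0, 'width': 0.09291287022649736} 0.0188
```

View pics/scene0.png

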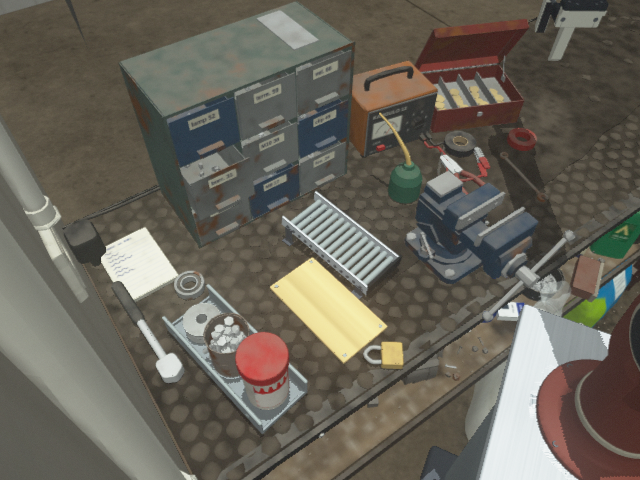

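View pics/top0.png

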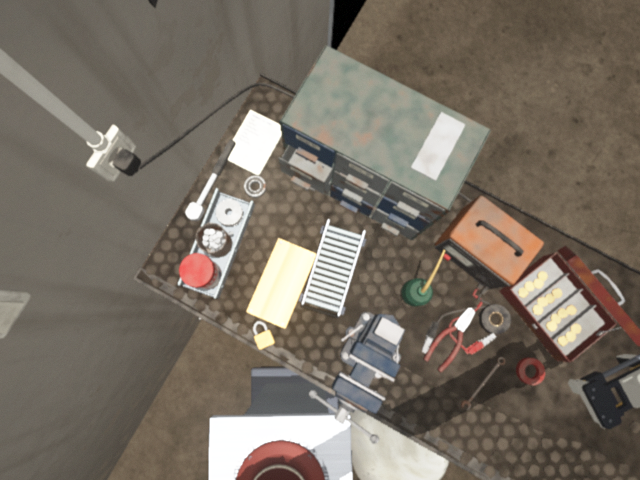

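The top view shows the tub lid at about (198,270), the tin at (213,238) and the pulley at (229,210). The board is at (282,284) and the chute at (335,268), with its upper end toward the cabinet. I'll zoom in for accurate pixels.

```bash
cat > h.py <<'E'
from plant import *
import cv2,numpy as np
np.set_printoptions(precision=4,suppress=True)
def ray(n,u,v):
    p=camera_params(n); f=240/np.tan(np.radians(p['vfov']/2)); E=p['extrinsics']
    return E[:3,3],E[:3,:3]@np.array([(u-p['cx'])/f,(v-p['cy'])/f,1])
def at(n,u,v,z):
    o,d=ray(n,u,v); return (o+d*(z-o[2])/d[2])
def proj(n,P):
    p=camera_params(n); f=240/np.tan(np.radians(p['vfov']/2)); E=p['extrinsics']
    c=E[:3,:3].T@(np.array(P)-E[:3,3]); return np.array([p['cx']+f*c[0]/c[2],p['cy']+f*c[1]/c[2]])
def crop(im,x,y,w,h,k): return cv2.resize(im[y:y+h,x:x+w],None,fx=k,fy=k,interpolation=cv2.INTER_CUBIC)
E
python3 - <<'E'
from h import *
a=cv2.imread('pics/top0.png'); b=cv2.imread('pics/scene0.png')
cv2.imwrite('pics/t1.png',crop(a,170,170,200,150,4)); cv2.imwrite('pics/s1.png',crop(b,155,180,260,195,3))
# board mask by colour (yellow)
for n,im in(('top',a),('scene',b)):
    hsv=cv2.cvtColor(im,cv2.COLOR_BGR2HSV)
    for nm,lo,hi,z in(('board',(18,70,130),(32,255,255),.008),):
        m=cv2.inRange(hsv,lo,hi); c=max(cv2.findContours(m,0,1)[0],key=cv2.contourArea)
        q=cv2.boxPoints(cv2.minAreaRect(np.array([at(n,*p[0],z)[:2]*1000 for p in c],np.float32)))
        print(n,nm,cv2.contourArea(c),q/1000,q.mean(0)/1000)
    m=cv2.inRange(hsv,(0,130,60),(6,255,255))|cv2.inRange(hsv,(174,130,60),(180,255,255))
    c=[k for k in cv2.findContours(m,0,1)[0] if cv2.contourArea(k)>200]
    for k in c: print(n,'red',cv2.boundingRect(k),cv2.contourArea(k))
E
```

```text
top board 144.5 [[ 0.4206 -0.3422]
 [ 0.5206 -0.402 ]
 [ 0.5269 -0.3915]
 [ 0.4269 -0.3317]] [ 0.4738 -0.3669]
top red (516, 358, 29, 25) 209.5
top red (589, 278, 44, 51) 541.0
top red (179, 255, 36, 32) 416.0
scene board 5715.0 [[ 0.3446 -0.013 ]
 [ 0.5203 -0.0896]
 [ 0.5609  0.0037]
 [ 0.3852  0.0803]] [ 0.4528 -0.0047]
scene red (235, 335, 54, 51) 1664.0
scene red (419, 53, 80, 19) 448.5
scene red (460, 21, 47, 15) 216.0
```

View pics/t1.png

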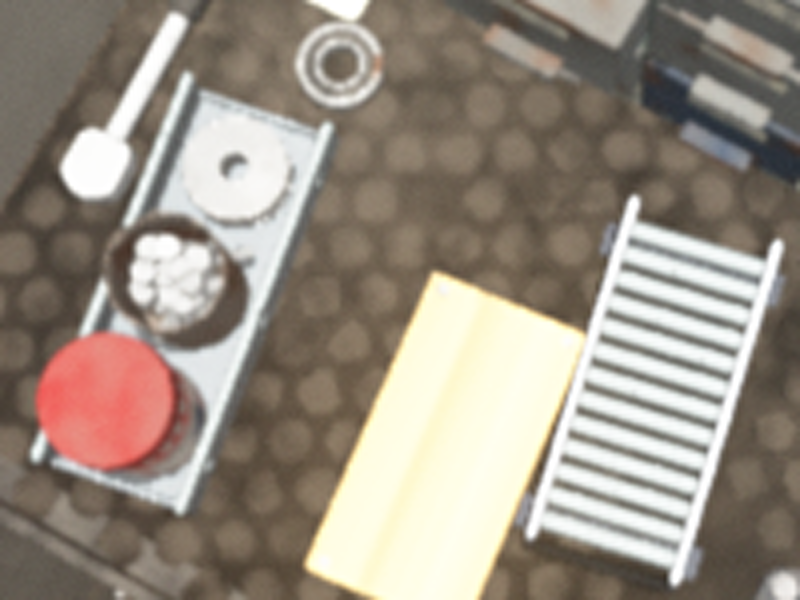

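View pics/s1.png

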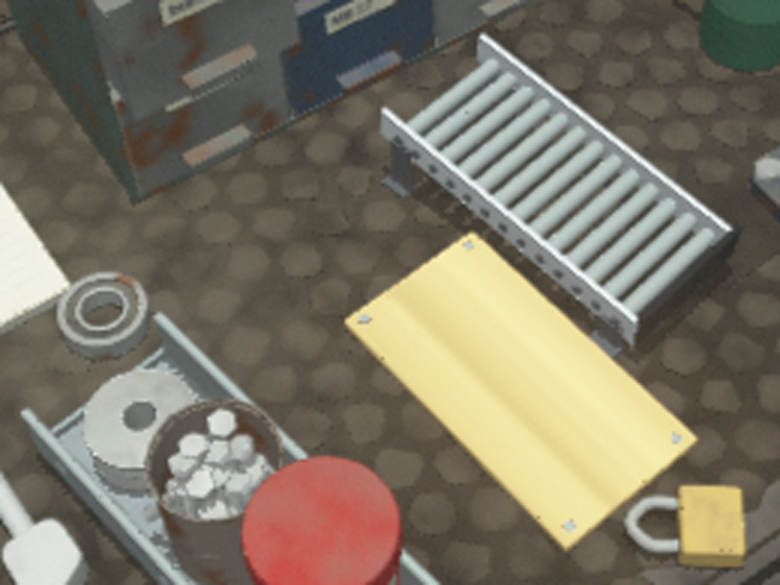

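Top crop, in crop pixels:
- **Lid centre:** (106,401)
- **Tin rim centre:** (167,274)
- **Pulley hole:** (236,166)
- **Rack wall-top ends:** (188,75), (328,125), (37,458), (183,512)
- **Chute rail ends:** (634,200), (778,245), (533,535), (678,578)

The scene crop shows the same features. Next I'll turn both into positions.

```bash
python3 - <<'E'
from h import *
T=lambda x,y,z:at('top',(x+.5)/4-.5+170,(y+.5)/4-.5+170,z)[:2]
S=lambda x,y,z:at('scene',(x+.5)/3-.5+155,(y+.5)/3-.5+180,z)[:2]
ang=lambda a,b:np.arctan2(*(a-b)[::-1])
lb,rb,lf,rf=[T(*p,.042) for p in((188,75),(328,125),(37,458),(183,512))]
print('rack',(lb+rb+lf+rf)/4,ang(lb,lf),ang(rb,rf),np.linalg.norm(lb-lf),np.linalg.norm(rb-rf),np.linalg.norm(lb-rb))
print('rack scene corners',S(25,412,.042),S(158,318,.042),'top',lb,rb)
print('lid',T(106,401,.121),S(322,524,.121)); print('tin',T(167,274,.088),S(215,461,.088)); print('pulley',T(236,166,.034),S(140,415,.034))
for f,C in((T,((634,200),(778,245),(533,535),(678,578))),(S,((385,112),(482,36),(635,322),(733,232)))):
    a,b,c,d=[f(*p,z) for p,z in zip(C,(.055,.055,.033,.033))]
    print('chute',(a+b+c+d)/4,ang(a,c),ang(b,d),np.linalg.norm(a-c),np.linalg.norm(a-b),np.linalg.norm(c-d))
C=[S(*p,.008) for p in((472,233),(346,323),(568,549),(697,437))]
print('board',sum(C)/4,ang(C[1],C[2]),ang(C[0],C[3]),np.linalg.norm(C[1]-C[2]))
C=[T(*p,.008) for p in((435,272),(583,332),(305,567))]
print('board top',(C[1]+C[2])/2,ang(C[0],C[2]))
hsv=cv2.cvtColor(cv2.imread('pics/top0.png'),cv2.COLOR_BGR2HSV)
# cabinet front base and bearing, can
print('bearing',T(340,65,.015),'drawer handle',T(525,50,.1),'cab base corner scene',S(135,200,0), 'cab right',S(530,0,0))
print('left wall foot',T(100,70,0),T(10,200,0),'walls end',at('top',140,275,0),at('top',263,80,0))
print('lock',S(690,525,.02))
E
```

```text
rack [0.5453 0.1425] -0.35012366326152317 -0.3455730810803848 0.2380421929286755 0.23804553155131428 0.08812239425881269
rack scene corners [0.6718 0.1444] [0.6401 0.0634] top [0.6729 0.1431] [0.6415 0.0608]
lid [0.4725 0.1659] [0.4731 0.1658]
tin [0.5459 0.1427] [0.5466 0.1454]
pulley [0.6197 0.1157] [0.6192 0.1166]
chute [ 0.4832 -0.1273] -0.3102303401264897 -0.31236184785651133 0.1987836176209574 0.08630917760527074 0.08588377022811375
chute [ 0.4818 -0.1251] -0.32035989402455556 -0.31344945916973704 0.19877518855834345 0.08627950676765145 0.08766702281098325
board [ 0.4517 -0.0046] -0.4119649733032626 -0.40574374206273917 0.18758937762221878
board top [ 0.454  -0.0047] -0.41452318468332494
bearing [0.6859 0.0574] drawer handle [ 0.6671 -0.0561] cab base corner scene [ 0.7218 -0.0261] cab right [ 0.5707 -0.2904]
left wall foot [0.6895 0.206 ] [0.609  0.2583] walls end [0.4757 0.3299 0.    ] [0.9692 0.0393 0.    ]
lock [0.331  0.0443]
```

```bash
cat >> h.py <<'E'
from scipy.spatial.transform import Rotation as R
def to(x,y,z,yaw=None):
    s=state(); M=R.from_euler('xyz',s['tcp_rot']).as_matrix(); d=M.T@(np.array([x,y,z])-s['eef_pos'])
    t=0 if yaw is None else -(yaw-s['tcp_rot'][2]+np.pi/2)%np.pi
    if yaw is not None: t=t-np.pi/2
    return np.append(d,t)
def tri(a,b):
    (o,d),(p,e)=ray('top',*a),ray('scene',*b); k=np.linalg.lstsq(np.c_[d,-e],p-o,rcond=None)[0]
    return (o+d*k[0]+p+e*k[1])/2, np.linalg.norm(o+d*k[0]-p-e*k[1])
E
python3 - <<'E'
from h import *
print('lamp',tri((127,162),(82,240))); print('cab top corner',tri((284,127),(122,68)))
print('cab right top front',tri((452,211),(350,42))); print('open drawer',tri((328,190),(190,180)))
print('can spout',tri((447,250),(380,115)),'can',at('top',418,292,.05)); print('meter top',tri((437,240),(352,110)))
print('vise',tri((388,330),(447,185)))
E
echo '[{"pos": [0, 0, -0.015], "yaw": -0.183}, {"pos": [0, 0, -0.015], "yaw": -0.183}, {"pos": [0, 0, -0.015], "yaw": -0.183}, {"pos": [0, 0, -0.015], "yaw": -0.183}, {"pos": [0, 0, -0.015], "yaw": -0.183}, {"pos": [0, 0, -0.015], "yaw": -0.183}, {"pos": [0, 0, -0.015], "yaw": -0.183}, {"pos": [0, 0, -0.015], "yaw": -0.183}, {"pos": [0, 0, -0.015], "yaw": -0.183}, {"pos": [0, 0, -0.015], "yaw": -0.183}, {"pos": [0, 0, -0.015], "yaw": -0.183}, {"pos": [0, 0, -0.015], "yaw": -0.183}, {"pos": [0, 0, -0.015], "yaw": -0.183}]' > rows.txt && python3 -m pendant rows.txt
python3 -c "
from h import *
print(state()['joints'],to(.5462,.1430,.38,-.349),to(.4729,.166,.38,-.349))"
```

```text
lamp (array([0.628 , 0.2247, 0.3525]), np.float64(0.0031569525453307534))
cab top corner (array([ 0.7085, -0.0153,  0.3773]), np.float64(0.07646822487966219))
cab right top front (array([ 0.5542, -0.3228,  0.2958]), np.float64(0.00921103791900843))
open drawer (array([ 0.6901, -0.0879,  0.1246]), np.float64(0.10926620355796204))
can spout (array([ 0.504 , -0.3598,  0.1382]), np.float64(0.00033314815464225643)) can [ 0.4226 -0.3158  0.05  ]
meter top (array([ 0.5359, -0.3312,  0.1567]), np.float64(0.027723311409219124))
vise (array([ 0.3388, -0.2301,  0.1402]), np.float64(0.006751180520693266))
t: 1.72
eef_pos: [0.2622, -0.5944, 0.3794]
tcp_rot: [3.141, -0.001, 2.801]
wrist_force: [0.3, 0.5, -1.4]
width: 0.0928
gripper_force: 0.0
[ 1.4068  0.5788 -0.6087  1.0258  0.3184  1.6226  2.1252] [-0.0211  0.7899  0.0001  0.0082] [0.0556 0.7871 0.0002 0.0082]
```

```bash
echo '[{"pos": [0.0035, 0.025, 0]}, {"pos": [0.0035, 0.045, 0]}, {"pos": [0.0035, 0.0525, 0]}, {"pos": [0.0035, 0.0525, 0]}, {"pos": [0.0035, 0.0525, 0]}, {"pos": [0.0035, 0.0525, 0]}, {"pos": [0.0035, 0.0525, 0]}, {"pos": [0.0035, 0.0525, 0]}, {"pos": [0.0035, 0.0525, 0]}, {"pos": [0.0035, 0.0525, 0]}, {"pos": [0.0035, 0.0525, 0]}, {"pos": [0.0035, 0.0525, 0]}, {"pos": [0.0035, 0.0525, 0]}, {"pos": [0.0035, 0.0525, 0]}, {"pos": [0.0035, 0.0425, 0], "yaw": 0.008}, {"pos": [0.003, 0.0445, 0]}]' > rows.txt && python3 -m pendant rows.txt
python3 -c "
from h import *
print(state()['joints'],to(.4729,.166,.2,-.349),to(.4729,.166,.056,-.349))"
```

```text
t: 3.72
eef_pos: [0.4784, 0.1652, 0.3792]
tcp_rot: [-3.141, -0.0, 2.786]
wrist_force: [0.6, 0.2, 1.0]
width: 0.093
gripper_force: 0.0
[ 0.2635  0.3664 -0.9575  1.4513  0.2989  1.4784  0.5252] [ 0.0053 -0.001   0.1792 -0.0064] [ 0.0053 -0.0008  0.3232 -0.0064]
```

```bash
echo '[{"pos": [0.0053, -0.001, 0.03]}, {"pos": [0, 0, 0.05]}, {"pos": [0, 0, 0.05]}, {"pos": [0, 0, 0.05]}, {"pos": [0, 0, 0.035]}, {}]' > rows.txt && python3 -m pendant rows.txt
python3 -c "
from h import *
print(to(.4729,.166,.056,-.349))
a=crop(camera('top'),120,170,150,150,3.7);b=crop(camera('scene'),140,230,200,250,2.2)
b=b[:a.shape[0]];a=a[:b.shape[0]]
cv2.imwrite('pics/g1.png',np.hstack([a[:,:400],b[:,:400]]))"
```

```text
t: 4.47
eef_pos: [0.4709, 0.1638, 0.1623]
tcp_rot: [-3.137, -0.005, 2.787]
wrist_force: [-0.4, 0.1, 0.4]
width: 0.0931
gripper_force: 0.0
[-0.0016  0.0032  0.1063 -0.0055]
```

View pics/g1.png

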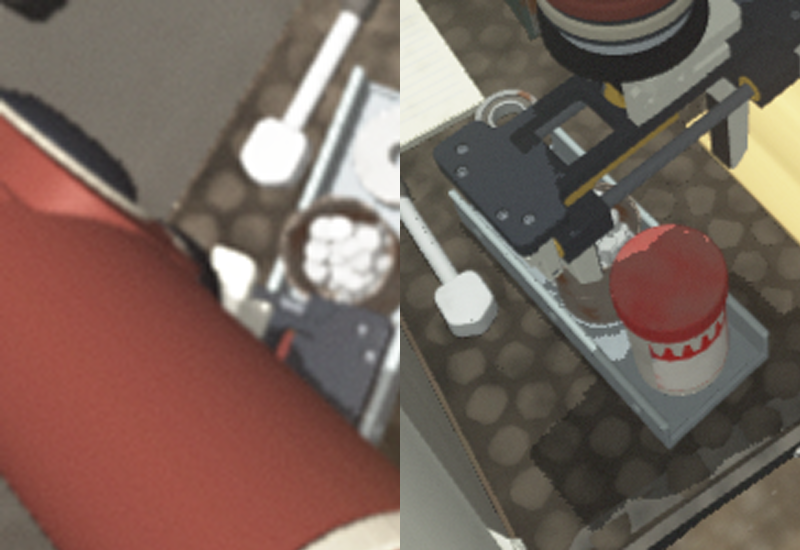

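The hand hangs over the tub with a finger on each side and nothing touching. I'll descend and grip.

```bash
echo '[{"pos": [-0.001, 0.003, 0.03], "yaw": -0.005}, {"pos": [0, 0, 0.03]}, {"pos": [0, 0, 0.025]}, {"pos": [0, 0, 0.012]}, {"pos": [0, 0, 0.006]}, {}]' > rows.txt && python3 -m pendant rows.txt
echo '[{}, {}, {}, {}, {}, {}]' > rows.txt && python3 -m pendant rows.txt 0.04
python3 -c "
from h import *
print(state()['wrist_force'],to(.4729,.166,.056,-.349))"
```

```text
t: 5.32
eef_pos: [0.4754, 0.1681, 0.0624]
tcp_rot: [3.141, 0.001, 2.792]
wrist_force: [0.1, -0.2, -0.1]
width: 0.0928
gripper_force: 0.0
t: 6.08
eef_pos: [0.4747, 0.1668, 0.0619]
tcp_rot: [-3.14, 0.0, 2.791]
wrist_force: [-1.3, -3.8, 5.3]
width: 0.0671
gripper_force: 30.0
[-1.256  -3.8331  5.3334] [ 0.0014 -0.0013  0.0059 -0.0011]
```

```bash
echo '[{"pos": [0, 0, -0.005]}, {"pos": [0, 0, -0.015]}, {"pos": [0, 0, -0.025]}, {"pos": [0, 0, -0.025]}, {"pos": [0, 0, -0.02]}, {"pos": [0, 0, -0.01]}, {}]' > rows.txt && python3 -m pendant rows.txt
echo '[{"pos": [-0.005, -0.01, 0]}, {"pos": [-0.015, -0.025, 0]}, {"pos": [-0.018, -0.0325, 0]}, {"pos": [-0.018, -0.0325, 0]}, {"pos": [-0.018, -0.0325, 0]}, {"pos": [-0.013, -0.025, 0]}, {"pos": [-0.0082, -0.0147, 0]}, {}, {}]' > rows.txt && python3 -m pendant rows.txt
python3 -c "
from h import *
print(to(.505,-.0277,.0665,None))"
```

```text
t: 6.95
eef_pos: [0.475, 0.168, 0.1621]
tcp_rot: [3.141, 0.001, 2.792]
wrist_force: [-0.5, 0.5, -5.7]
width: 0.067
gripper_force: 30.0
t: 8.07
eef_pos: [0.505, -0.0248, 0.1617]
tcp_rot: [3.14, -0.001, 2.794]
wrist_force: [0.2, 1.1, -4.8]
width: 0.0673
gripper_force: 30.0
[-0.0011 -0.0028  0.0952  0.    ]
```

```bash
echo '[{"pos": [-0.001, -0.003, 0.02]}, {"pos": [0, 0, 0.025]}, {"pos": [0, 0, 0.025]}, {"pos": [0, 0, 0.012]}, {"pos": [0, 0, 0.006]}, {"pos": [0, 0, 0.003]}, {"pos": [0, 0, 0.003]}, {}, {}]' > rows.txt && python3 -m pendant rows.txt
```

```text
t: 9.2
eef_pos: [0.5054, -0.0298, 0.068]
tcp_rot: [3.141, 0.001, 2.792]
wrist_force: [-0.3, 0.9, -5.3]
width: 0.0671
gripper_force: 30.0
```

```bash
echo '[{"pos": [0, 0, 0.002]}, {"pos": [0, 0, 0.001]}, {}]' > rows.txt && python3 -m pendant rows.txt
```

```text
t: 9.57
eef_pos: [0.5058, -0.0299, 0.0659]
tcp_rot: [-3.141, 0.002, 2.792]
wrist_force: [-1.8, -1.3, 5.7]
width: 0.0672
gripper_force: 30.0
```

```bash
echo '[{}, {}, {}, {}]' > rows.txt && python3 -m pendant rows.txt .093
echo '[{"pos": [0, 0, -0.01]}, {"pos": [0, 0, -0.02]}, {"pos": [0, 0, -0.03]}, {"pos": [0, 0, -0.03]}, {"pos": [0, 0, -0.02]}, {"pos": [0, 0, -0.005]}, {}]' > rows.txt && python3 -m pendant rows.txt
python3 -c "
from h import *
print(to(.5463,.1432,.051,-.349))
b=camera('scene');cv2.imwrite('pics/b1.png',crop(b,160,170,260,195,3))"
```

```text
t: 10.07
eef_pos: [0.5053, -0.0297, 0.0646]
tcp_rot: [3.141, -0.0, 2.792]
wrist_force: [0.0, -0.0, -0.4]
width: 0.0927
gripper_force: 0.0
t: 10.95
eef_pos: [0.505, -0.03, 0.1797]
tcp_rot: [-3.141, 0.0, 2.792]
wrist_force: [1.0, 0.3, -0.8]
width: 0.093
gripper_force: 0.0
[ 0.0206  0.1769  0.1286 -0.0009]
```

View pics/b1.png

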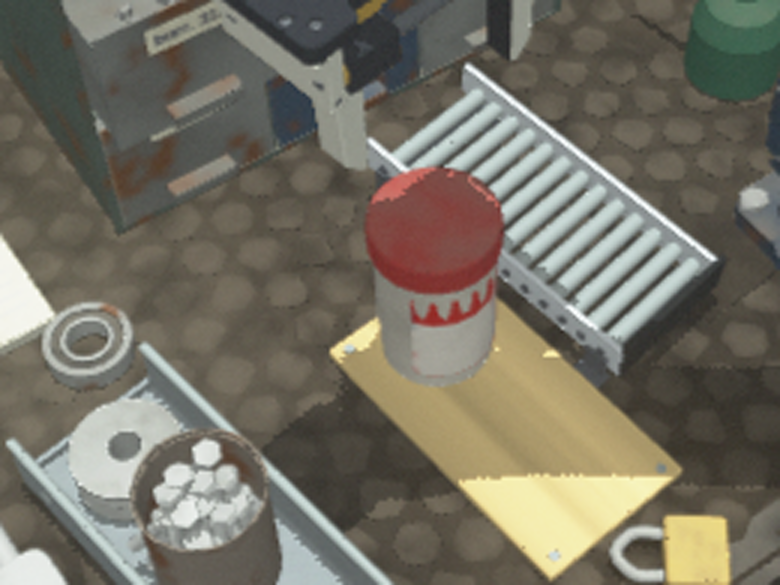

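The tub stands upright on the back part of the board, at crop (435,280). Next is the tin, approaching low because of the lamp.

```bash
echo '[{"pos": [0.002, 0.015, 0]}, {"pos": [0.003, 0.025, 0]}, {"pos": [0.004, 0.035, 0]}, {"pos": [0.004, 0.035, 0.01]}, {"pos": [0.004, 0.035, 0.02]}, {"pos": [0.0036, 0.0225, 0.015]}, {"pos": [0, 0.0094, 0]}, {}]' > rows.txt && python3 -m pendant rows.txt
python3 -c "
from h import *
print(to(.5463,.1432,.051,-.349))
cv2.imwrite('pics/g2.png',crop(camera('scene'),40,130,320,240,2.4))"
```

```text
t: 12.0
eef_pos: [0.5465, 0.1444, 0.1349]
tcp_rot: [3.141, -0.0, 2.793]
wrist_force: [0.5, -0.7, -0.7]
width: 0.0927
gripper_force: 0.0
[-0.0002 -0.0012  0.0839  0.0005]
```

View pics/g2.png

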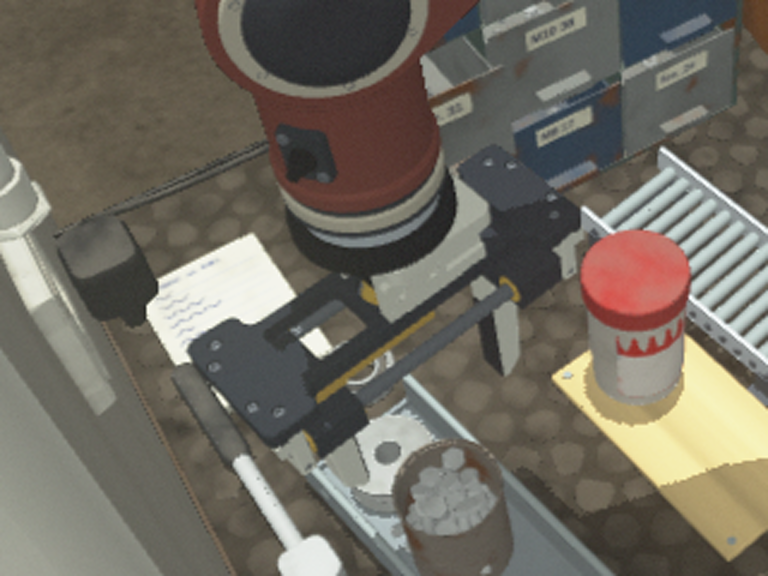

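The lamp, at the upper left of the crop, is clear of the hand. I'll go down onto the tin.

```bash
echo '[{"pos": [0, -0.001, 0.02]}, {"pos": [0, 0, 0.025]}, {"pos": [0, 0, 0.02]}, {"pos": [0, 0, 0.012]}, {"pos": [0, 0, 0.006]}, {}]' > rows.txt && python3 -m pendant rows.txt
echo '[{}, {}, {}, {}, {}, {}]' > rows.txt && python3 -m pendant rows.txt 0.04
```

```text
t: 12.8
eef_pos: [0.5463, 0.1422, 0.0519]
tcp_rot: [3.142, 0.0, 2.791]
wrist_force: [-0.6, 0.8, -0.1]
width: 0.093
gripper_force: 0.0
t: 13.55
eef_pos: [0.5468, 0.1438, 0.0523]
tcp_rot: [3.139, 0.001, 2.792]
wrist_force: [0.2, 2.7, 1.9]
width: 0.0655
gripper_force: 30.0
```

```bash
echo '[{"pos": [0, 0, -0.005]}, {"pos": [0, 0, -0.015]}, {"pos": [0, 0, -0.02]}, {"pos": [0, 0, -0.02]}, {"pos": [0, 0, -0.015]}, {"pos": [0, 0, -0.005]}, {}]' > rows.txt && python3 -m pendant rows.txt
echo '[{"pos": [0.003, -0.009, 0]}, {"pos": [0.009, -0.025, 0]}, {"pos": [0.012, -0.0325, 0]}, {"pos": [0.012, -0.0325, 0]}, {"pos": [0.012, -0.0325, 0]}, {"pos": [0.009, -0.025, 0]}, {"pos": [0.0051, -0.0139, 0]}, {}, {}]' > rows.txt && python3 -m pendant rows.txt
python3 -c "
from h import *
print(to(.430,.005,.0563))"
```

```text
t: 14.42
eef_pos: [0.5458, 0.1421, 0.1316]
tcp_rot: [-3.141, -0.0, 2.792]
wrist_force: [-0.5, 0.4, -4.7]
width: 0.0653
gripper_force: 30.0
t: 15.55
eef_pos: [0.4306, 0.0048, 0.132]
tcp_rot: [3.139, 0.001, 2.793]
wrist_force: [0.1, 0.7, -4.5]
width: 0.0653
gripper_force: 30.0
[ 0.0007 -0.0002  0.0757  0.    ]
```

```bash
echo '[{"pos": [0, 0, 0.015]}, {"pos": [0, 0, 0.02]}, {"pos": [0, 0, 0.02]}, {"pos": [0, 0, 0.01]}, {"pos": [0, 0, 0.005]}, {"pos": [0, 0, 0.003]}, {}, {"pos": [0, 0, 0.002]}, {}]' > rows.txt && python3 -m pendant rows.txt
```

```text
t: 16.68
eef_pos: [0.4295, 0.0036, 0.0568]
tcp_rot: [3.142, 0.0, 2.792]
wrist_force: [0.7, 0.2, -4.9]
width: 0.0657
gripper_force: 30.0
```

```bash
echo '[{"pos": [0, 0, 0.002]}, {}]' > rows.txt && python3 -m pendant rows.txt
```

```text
t: 16.92
eef_pos: [0.43, 0.0037, 0.056]
tcp_rot: [-3.141, 0.002, 2.792]
wrist_force: [-2.0, -0.1, 8.1]
width: 0.0653
gripper_force: 30.0
```

```bash
echo '[{}, {}, {}, {}]' > rows.txt && python3 -m pendant rows.txt .093
echo '[{"pos": [0, 0, -0.01]}, {"pos": [0, 0, -0.025]}, {"pos": [0, 0, -0.03]}, {"pos": [0, 0, -0.03]}, {"pos": [0, 0, -0.03]}, {"pos": [0, 0, -0.01], "yaw": 0.1745}, {"yaw": 0.1745}, {"yaw": 0.1745}, {"yaw": 0.1745}, {"yaw": 0.1745}, {"yaw": 0.1745}, {"yaw": 0.1745}, {"yaw": 0.1745}, {"yaw": 0.1745}, {}]' > rows.txt && python3 -m pendant rows.txt
python3 -c "
from h import *
print(state()['joints'],to(.6194,.1161,.14,1.222))
cv2.imwrite('pics/g3.png',crop(camera('scene'),140,150,270,202,2.9))"
```

```text
t: 17.42
eef_pos: [0.4295, 0.0037, 0.0547]
tcp_rot: [3.141, 0.0, 2.792]
wrist_force: [-1.2, -0.6, -0.3]
width: 0.0921
gripper_force: 0.0
t: 19.3
eef_pos: [0.4292, 0.004, 0.1902]
tcp_rot: [3.141, -0.0, 1.224]
wrist_force: [-0.3, 0.1, 0.4]
width: 0.0928
gripper_force: 0.0
[ 0.3602  0.3079 -0.5451  2.0013  0.2046  0.8846 -0.6412] [0.17   0.1407 0.0503 0.0021]
```

View pics/g3.png

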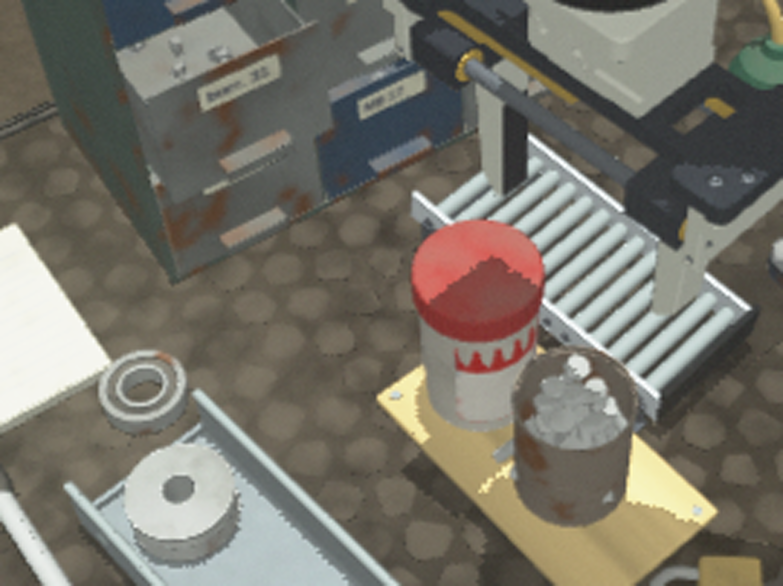

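The tub and tin both stand on the board, and the pulley is free at crop (180,500). An open drawer sticks out to the left, so I'll check where it is before reaching behind the pulley.

```bash
python3 - <<'E'
from h import *
S=lambda x,y:((x+.5)/2.9-.5+140,(y+.5)/2.9-.5+150)
for z in(.12,.16,.2): print(z,'scene',at('scene',*S(118,65),z)[:2],at('scene',*S(305,12),z)[:2])
print('base',at('scene',*S(178,283),0)[:2],at('scene',*S(480,128),0)[:2])
print(tri((282,160),S(118,65)),tri((328,190),S(305,12)),tri((328,182),S(305,12)))
cv2.imwrite('pics/d1.png',crop(cv2.imread('pics/top0.png'),240,120,200,150,4))
E
```

```text
0.12 scene [ 0.7745 -0.0826] [ 0.6947 -0.1727]
0.16 scene [ 0.7437 -0.0514] [ 0.6687 -0.1359]
0.2 scene [ 0.7128 -0.0201] [ 0.6427 -0.0991]
base [ 0.7183 -0.0254] [ 0.6022 -0.2311]
(array([ 0.6921, -0.0158,  0.2079]), np.float64(0.026176112962304054)) (array([ 0.6336, -0.1075,  0.1928]), np.float64(0.025994991929910238)) (array([ 0.6445, -0.1108,  0.1879]), np.float64(0.011138394384879364))
```

View pics/d1.png

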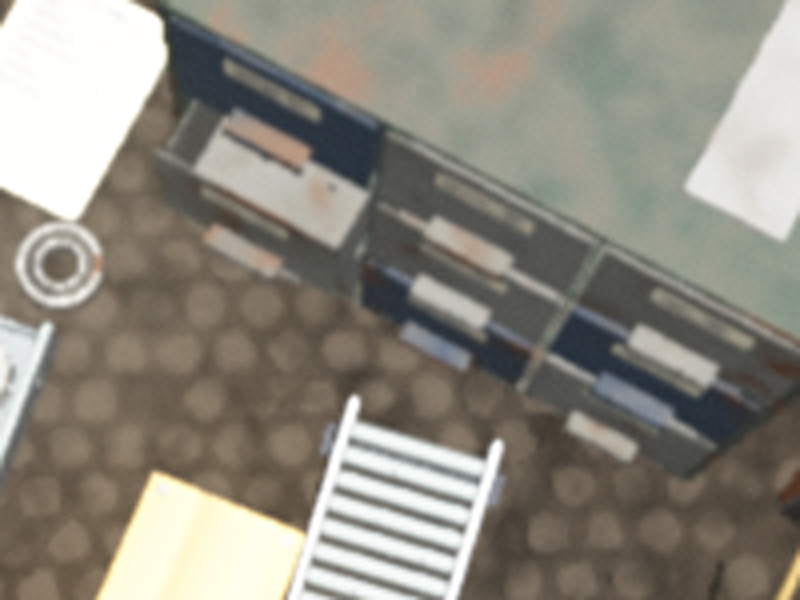

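The drawer's nearest corner is about 65 mm from the hand's envelope, so the pick is clear. On the chute I'll hold the pulley across the chute, fingers above the rails. That keeps the hand body away from the cabinet and lets the pulley roll freely.

```bash
echo '[{"pos": [0.01, 0.008, 0]}, {"pos": [0.025, 0.02, 0]}, {"pos": [0.03, 0.025, 0]}, {"pos": [0.03, 0.025, 0]}, {"pos": [0.03, 0.025, 0.01]}, {"pos": [0.025, 0.02, 0.02]}, {"pos": [0.014, 0.012, 0.02], "yaw": 0.002}, {"pos": [0.006, 0.0057, 0]}, {}, {}]' > rows.txt && python3 -m pendant rows.txt .088
python3 -c "
from h import *
print(state()['joints'],to(.6194,.1161,.016,1.222))
cv2.imwrite('pics/g4.png',crop(camera('scene'),40,130,320,240,2.4))"
```

```text
t: 20.6
eef_pos: [0.6199, 0.1149, 0.1408]
tcp_rot: [3.14, -0.001, 1.219]
wrist_force: [-0.4, 0.4, -0.2]
width: 0.0879
gripper_force: 0.0
[ 0.0571  0.6648 -0.477   1.5323  0.338   1.0257 -0.8607] [ 0.0008 -0.0011  0.1248 -0.0028]
```

View pics/g4.png

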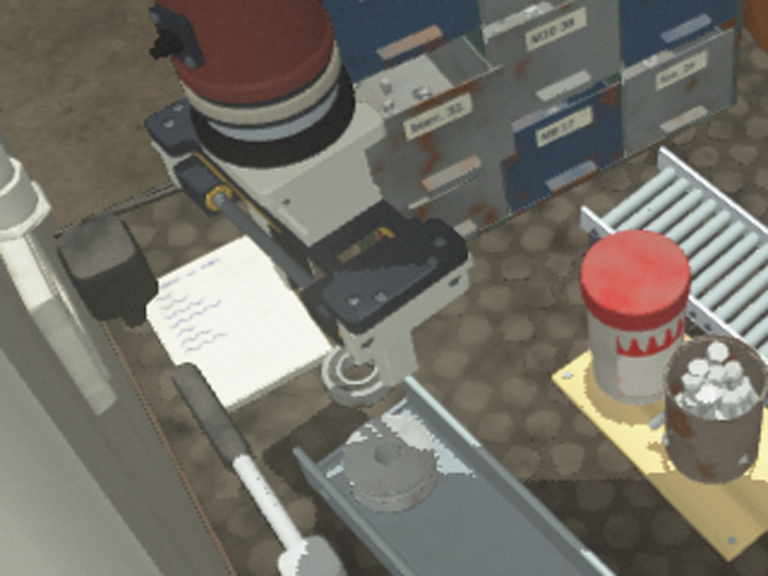

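```bash
echo '[{"pos": [0.001, -0.001, 0.03], "yaw": -0.003}, {"pos": [0, 0, 0.035]}, {"pos": [0, 0, 0.03]}, {"pos": [0, 0, 0.018]}, {"pos": [0, 0, 0.008]}, {"pos": [0, 0, 0.003]}, {}]' > rows.txt && python3 -m pendant rows.txt .085
python3 -c "
from h import *
print(to(.6194,.1161,.016,1.222))"
echo '[{}, {}, {}, {}, {}, {}]' > rows.txt && python3 -m pendant rows.txt 0.04
```

```text
t: 21.52
eef_pos: [0.6198, 0.1167, 0.0165]
tcp_rot: [3.14, -0.001, 1.222]
wrist_force: [0.4, 0.4, 0.2]
width: 0.0847
gripper_force: 0.0
[-0.0007 -0.0002  0.0005  0.0003]
t: 22.28
eef_pos: [0.6192, 0.1165, 0.0157]
tcp_rot: [-3.142, -0.0, 1.222]
wrist_force: [0.4, -0.1, -0.5]
width: 0.0401
gripper_force: 0.0
```

```bash
python3 -c "
from h import *
a=crop(camera('top'),170,150,100,150,4);b=crop(camera('scene'),140,230,120,180,3.33)
h=min(a.shape[0],b.shape[0]);cv2.imwrite('pics/g5.png',np.hstack([a[:h],b[:h,:400]]))"
```

View pics/g5.png

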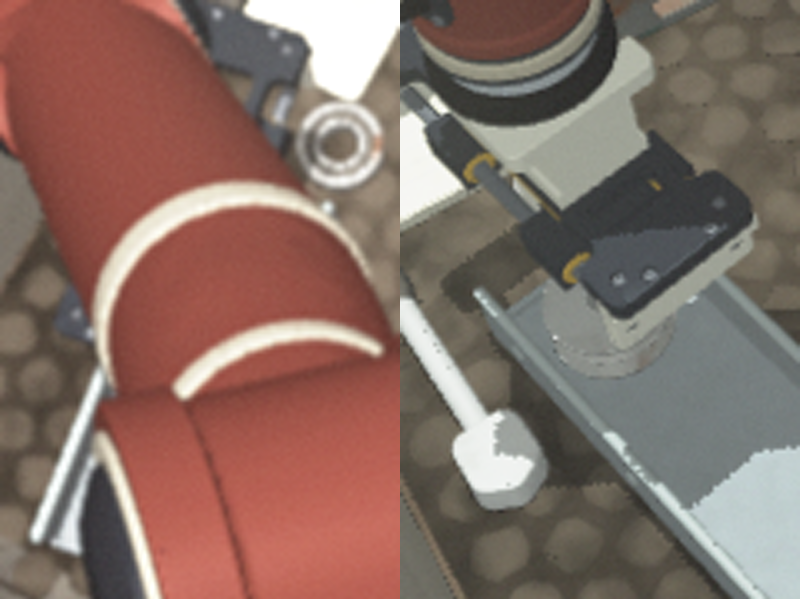

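```bash
python3 -c "
from h import *
s=state();p=s['eef_pos'];u=np.array([.94,-.342,0])
for d in(-.0375,-.02,.02,.0375):
  for z in(.016,.036,.056): print(d,z,((proj('scene',p+u*d+[0,0,z-p[2]])-[140,230])*3.33).round(), end=' ')
  print()
print(s['width'],s['gripper_force'],s['wrist_force'])
b=camera('scene');cv2.imwrite('pics/g6.png',crop(b,185,290,50,60,10))"
```

```text
-0.0375 0.016 [258. 360.] -0.0375 0.036 [252. 340.] -0.0375 0.056 [246. 319.] 
-0.02 0.016 [236. 337.] -0.02 0.036 [229. 317.] -0.02 0.056 [222. 296.] 
0.02 0.016 [186. 286.] 0.02 0.036 [179. 265.] 0.02 0.056 [171. 244.] 
0.0375 0.016 [165. 265.] 0.0375 0.036 [157. 244.] 0.0375 0.056 [149. 222.] 
0.040210348927906474 0.0 [-0.0391 -0.6018 -0.7418]
```

View pics/g6.png

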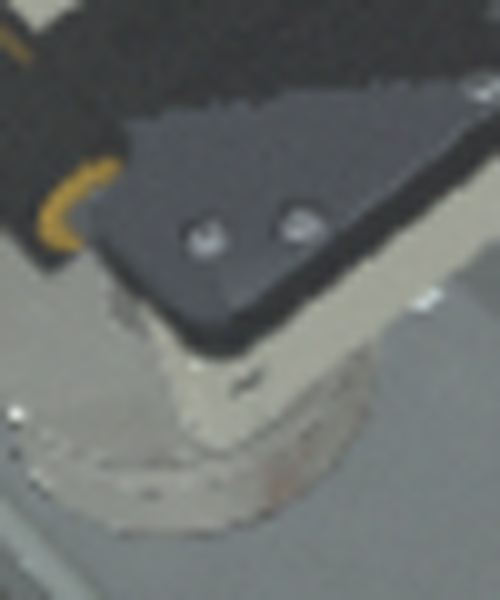

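The gripper closed on nothing. The image suggests the fingertips end at the pulley's top rather than at z = 16 mm. I'll open in place and check the tip height.

```bash
echo '[{}, {}, {}, {}]' > rows.txt && python3 -m pendant rows.txt .093
python3 -c "
from h import *
s=state();p=s['eef_pos'];u=np.array([.94,-.342,0]);w=np.array([.342,.94,0]);print(p,s['width'])
b=camera('scene')
b=crop(b,180,270,80,80,7)
for d in(-.0465,-.064):
  for e in(.0075,-.0075):
   for z,c in((.016,(0,0,255)),(.036,(0,255,0))):
    q=((proj('scene',p+u*d+w*e+[0,0,z-p[2]])-[180,270])*7).astype(int); cv2.circle(b,tuple(q),3,c,-1)
cv2.imwrite('pics/g7.png',b)"
```

```text
t: 22.92
eef_pos: [0.6192, 0.1165, 0.0157]
tcp_rot: [-3.142, -0.0, 1.222]
wrist_force: [0.1, 0.1, 0.2]
width: 0.0757
gripper_force: 0.0
[0.6192 0.1165 0.0157] 0.07572525917323991
```

View pics/g7.png

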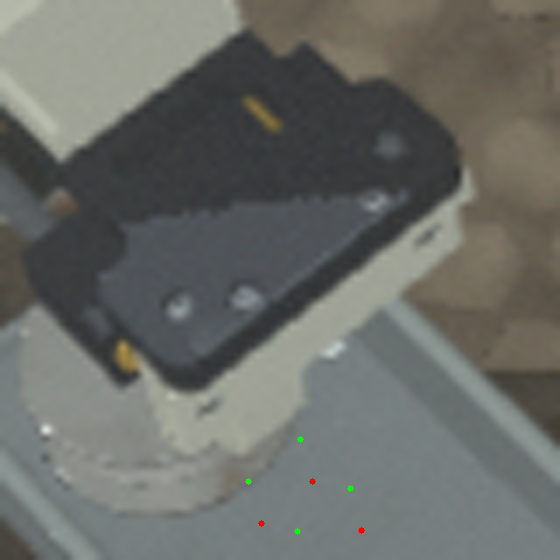

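```bash
echo '[{}, {}, {"pos": [0, 0, 0.002]}, {}]' > rows.txt && python3 -m pendant rows.txt .093; echo '[{"pos": [0, 0, 0.002]}, {}]' > rows.txt && python3 -m pendant rows.txt; echo '[{"pos": [0, 0, 0.002]}, {}]' > rows.txt && python3 -m pendant rows.txt
```

```text
t: 23.48
eef_pos: [0.619, 0.1164, 0.0135]
tcp_rot: [-3.141, 0.0, 1.222]
wrist_force: [1.4, -0.1, -0.5]
width: 0.0928
gripper_force: 0.0
t: 23.72
eef_pos: [0.619, 0.1164, 0.0115]
tcp_rot: [-3.141, 0.0, 1.222]
wrist_force: [0.5, -0.2, -0.1]
width: 0.0934
gripper_force: 0.0
t: 23.98
eef_pos: [0.619, 0.1164, 0.0095]
tcp_rot: [-3.141, 0.0, 1.222]
wrist_force: [0.8, -0.1, -0.6]
width: 0.0929
gripper_force: 0.0
```

```bash
python3 -c "
from h import *
s=state();p=s['eef_pos'];u=np.array([.94,-.342,0]);w=np.array([.342,.94,0]);W=s['width']/2
b=camera('scene')
b=crop(b,175,270,80,80,7.4); a=b.copy()
for d in(-W,-W-.0175):
  for e in(.0075,-.0075):
   for z,c in((0.0095,(0,0,255)),(.03,(0,255,0)),(.05,(255,0,0))):
    q=((proj('scene',p+u*d+w*e+[0,0,z-p[2]])-[175,270])*7.4).astype(int); cv2.circle(b,tuple(q),3,c,-1)
cv2.imwrite('pics/g8.png',b)"
```

```text
(no output)
```

View pics/g8.png

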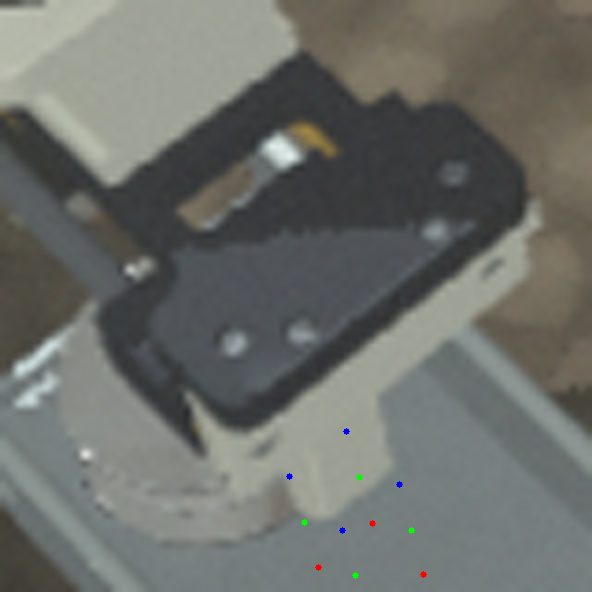

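```bash
python3 -c "
from h import *
s=state();p=s['eef_pos'];u=np.array([.94,-.342,0]);w=np.array([.342,.94,0]);print(p,s['joints'])
p0=p.copy();p0[2]=0
for z in(.1,.15,.2):
  print(z,[((proj('top',p0+u*d+w*e+[0,0,z])-[170,150])*4).round() for d,e in((.094,.0375),(.094,-.0375))],'scene front',[((proj('scene',p0-u*.094+w*e+[0,0,z])-[175,270])*7.4).round() for e in (.0375,-.0375)])
print('now pulley front tip dots: beige')
"
echo '[{"pos": [0, 0, -0.03]}, {"pos": [0, 0, -0.05]}, {"pos": [0, 0, -0.03]}, {}]' > rows.txt && python3 -m pendant rows.txt
python3 -c "
from h import *
a=crop(camera('top'),170,130,100,150,4);b=crop(camera('scene'),120,180,120,180,3.33)
h=min(a.shape[0],b.shape[0]);im=np.hstack([a[:h],b[:h,:400]]).copy()
p=state()['eef_pos'];W=state()['width']/2;u=np.array([.94,-.342,0]);print(p)
for d in(-W,W):
  cv2.circle(im,tuple(((proj('scene',p+u*d)-[120,180])*3.33+[400,0]).astype(int)),4,(0,0,255),-1)
  cv2.circle(im,tuple(((proj('top',p+u*d)-[170,130])*4).astype(int)),4,(0,0,255),-1)
cv2.imwrite('pics/g9.png',im)"
```

```text
[0.6191 0.1164 0.0096] [ 0.016   0.8173 -0.4081  1.6441  0.4286  0.7704 -0.937 ]
0.1 [array([208.,  41.]), array([334.,  83.])] scene front [array([280., 608.]), array([581., 363.])]
0.15 [array([190.,   8.]), array([322.,  53.])] scene front [array([237., 480.]), array([557., 228.])]
0.2 [array([169., -28.]), array([308.,  18.])] scene front [array([190., 338.]), array([529.,  78.])]
now pulley front tip dots: beige
t: 24.52
eef_pos: [0.6211, 0.1174, 0.1226]
tcp_rot: [3.136, -0.004, 1.222]
wrist_force: [-0.1, -0.4, -0.2]
width: 0.0927
gripper_force: 0.0
[0.6186 0.1161 0.1191]
```

View pics/g9.png

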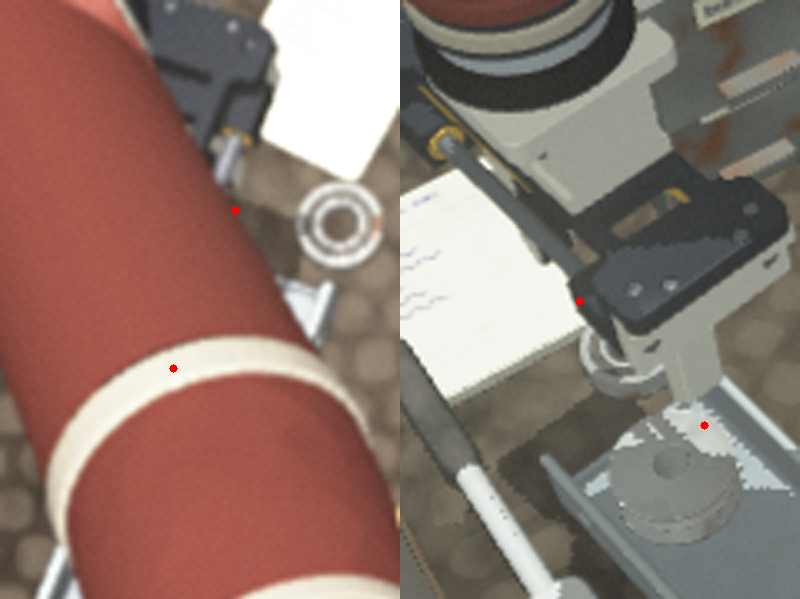

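```bash
python3 -c "
from h import *
def f(p,yaw,o,k,W):
  y=np.array([np.sin(yaw),-np.cos(yaw),0])
  for sg in(1,-1):
    for dz in (0,.02,.04): print(sg,dz,((proj('scene',np.array(p)+y*sg*W/2+[0,0,dz])-o)*k).round(),end=' ')
  print()
f((.5465,.1444,.1349),2.793,[40,130],2.4,.0927)
f((.6199,.1149,.1408),1.219,[40,130],2.4,.0879)
f((.6186,.1161,.1191),1.222,[120,180],3.33,.0927)
f((.505,-.03,.1797),2.792,[160,170],3,.093)
"
```

```text
1 0 [373. 498.] 1 0.02 [367. 481.] 1 0.04 [360. 462.] -1 0 [499. 400.] -1 0.02 [495. 381.] -1 0.04 [492. 362.] 
1 0 [316. 317.] 1 0.02 [309. 298.] 1 0.04 [301. 278.] -1 0 [402. 403.] -1 0.02 [397. 384.] -1 0.04 [391. 365.] 
1 0 [179. 302.] 1 0.02 [170. 276.] 1 0.04 [160. 249.] -1 0 [304. 426.] -1 0.02 [297. 401.] -1 0.04 [290. 376.] 
1 0 [361. 199.] 1 0.02 [359. 172.] 1 0.04 [357. 144.] -1 0 [496.  99.] -1 0.02 [496.  72.] -1 0.04 [497.  43.]
```

Comparing several pictures, the fingertips consistently sit about 20 mm above the reported TCP. I'll go lower with the opening at 78 mm, feel for the lip with the rear finger, then back up about 5 mm and close.

```bash
echo '[{"pos": [0.0003, -0.0008, 0.03]}, {"pos": [0, 0, 0.035]}, {"pos": [0, 0, 0.025]}, {"pos": [0, 0, 0.012]}, {"pos": [0, 0, 0.007]}, {}, {"pos": [0, 0, 0.004]}, {"pos": [0, 0, 0.002]}, {}]' > rows.txt && python3 -m pendant rows.txt .078; echo '[{"pos": [0, 0, 0.002]}, {"pos": [0, 0, 0.001]}, {}]' > rows.txt && python3 -m pendant rows.txt; echo '[{"pos": [0, 0, 0.002]}, {}]' > rows.txt && python3 -m pendant rows.txt
```

```text
t: 25.75
eef_pos: [0.6186, 0.117, 0.0049]
tcp_rot: [3.141, -0.0, 1.222]
wrist_force: [0.2, 0.4, -0.1]
width: 0.0779
gripper_force: 0.0
t: 26.12
eef_pos: [0.6184, 0.117, 0.0016]
tcp_rot: [-3.141, 0.0, 1.222]
wrist_force: [0.3, 0.2, 0.2]
width: 0.0784
gripper_force: 0.0
t: 26.38
eef_pos: [0.6184, 0.117, -0.0005]
tcp_rot: [-3.141, 0.0, 1.222]
wrist_force: [-0.1, 0.8, -0.6]
width: 0.0781
gripper_force: 0.0
```

```bash
echo '[{"pos": [0, 0, 0.002]}, {}]' > rows.txt && python3 -m pendant rows.txt;echo '[{"pos": [0, 0, 0.002]}, {}]' > rows.txt && python3 -m pendant rows.txt; echo '[{"pos": [0, 0, 0.0015]}, {}]' > rows.txt && python3 -m pendant rows.txt
```

```text
t: 26.62
eef_pos: [0.6184, 0.117, -0.0025]
tcp_rot: [-3.141, 0.0, 1.222]
wrist_force: [-0.3, -0.2, 0.9]
width: 0.0778
gripper_force: 0.0
t: 26.88
eef_pos: [0.6184, 0.117, -0.0045]
tcp_rot: [-3.141, 0.0, 1.222]
wrist_force: [0.5, -0.2, 0.4]
width: 0.078
gripper_force: 0.0
t: 27.12
eef_pos: [0.6184, 0.117, -0.006]
tcp_rot: [-3.141, 0.0, 1.222]
wrist_force: [-0.5, -0.0, -0.6]
width: 0.0783
gripper_force: 0.0
```

```bash
echo '[{}, {}, {}, {}, {}]' > rows.txt && python3 -m pendant rows.txt 0.05
```

```text
t: 27.75
eef_pos: [0.6189, 0.117, -0.0057]
tcp_rot: [3.141, -0.0, 1.222]
wrist_force: [0.7, 0.5, -0.9]
width: 0.0606
gripper_force: 30.0
```

Gripped at 60.6 mm, which is right for the pulley. I'll lift, back off toward the robot to clear the drawer, then turn.

```bash
echo '[{"pos": [0, 0, -0.005]}, {"pos": [0, 0, -0.015]}, {"pos": [0, 0, -0.025]}, {"pos": [0, 0, -0.03]}, {"pos": [0, 0, -0.03]}, {"pos": [0, 0, -0.025]}, {"pos": [0, 0, -0.015]}, {}]' > rows.txt && python3 -m pendant rows.txt
echo '[{"pos": [-0.0075, -0.0066, 0]}, {"pos": [-0.02, -0.017, 0]}, {"pos": [-0.025, -0.021, 0]}, {"pos": [-0.02, -0.017, 0]}, {"pos": [-0.01, -0.008, 0]}, {"pos": [-0.005, -0.004, 0]}, {"yaw": -0.1}, {"yaw": -0.17}, {"yaw": -0.17}, {"yaw": -0.17}, {"yaw": -0.17}, {"yaw": -0.17}, {"yaw": -0.17}, {"yaw": -0.17}, {"yaw": -0.17}, {"yaw": -0.146}, {}]' > rows.txt && python3 -m pendant rows.txt
python3 -c "
from h import *
c=np.array([.4825,-.1262]);l=c+.05*np.array([np.cos(.314),-np.sin(.314)]);print(l,state()['joints'],to(*l,.14,-.314))"
```

```text
t: 28.75
eef_pos: [0.619, 0.1174, 0.1404]
tcp_rot: [3.14, -0.001, 1.222]
wrist_force: [-0.2, 0.0, -3.4]
width: 0.0612
gripper_force: 30.0
t: 30.88
eef_pos: [0.5201, 0.0601, 0.1388]
tcp_rot: [3.14, -0.0, 2.826]
wrist_force: [-0.4, -0.8, -3.7]
width: 0.0607
gripper_force: 30.0
[ 0.5301 -0.1416] [ 0.4401  0.6397 -0.9526  1.8302  0.6151  0.9992  0.485 ] [-0.0721 -0.1887 -0.0014 -0.0016]
```

```bash
echo '[{"pos": [-0.004, -0.01, 0]}, {"pos": [-0.01, -0.025, 0]}, {"pos": [-0.013, -0.035, 0]}, {"pos": [-0.013, -0.035, 0]}, {"pos": [-0.013, -0.035, 0]}, {"pos": [-0.01, -0.025, 0]}, {"pos": [-0.006, -0.016, 0], "yaw": -0.002}, {"pos": [-0.0031, -0.0077, 0]}, {}, {}]' > rows.txt && python3 -m pendant rows.txt
python3 -c "
from h import *
l=(.5301,-.1416)
print(state()['joints'],to(*l,.036,-.314))
a=crop(camera('top'),280,170,120,170,3.4);b=crop(camera('scene'),230,140,180,170,3.3)
h=min(len(a),len(b));cv2.imwrite('pics/p1.png',np.hstack([a[:h,:350],b[:h,:450]]))"
```

```text
t: 32.12
eef_pos: [0.53, -0.1401, 0.1394]
tcp_rot: [3.14, 0.0, 2.833]
wrist_force: [-0.2, -0.6, -5.0]
width: 0.0608
gripper_force: 30.0
[ 0.8034  0.6832 -0.97    1.7627  0.6433  1.0485  0.8605] [-0.0005 -0.0015  0.1034  0.005 ]
```

View pics/p1.png

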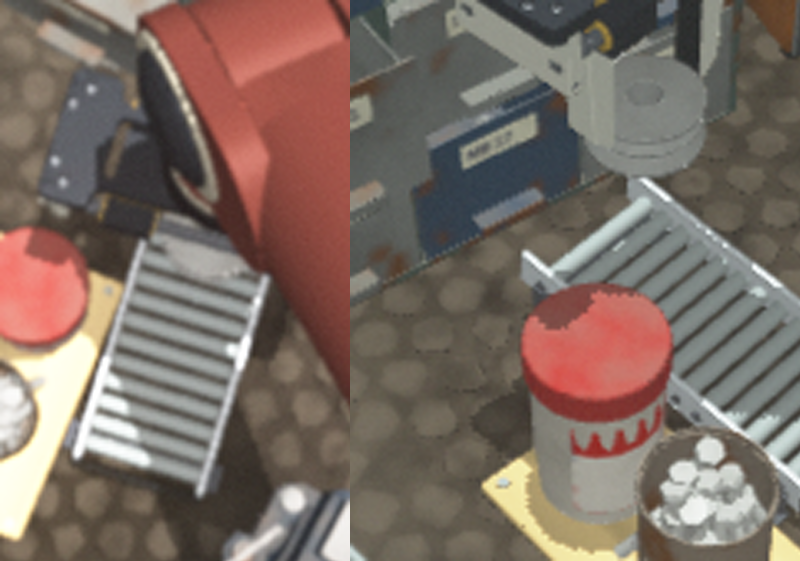

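The pulley is held level above the upper chute. I've used up my picture views (16, two over the limit of 14), so from here I'll use numeric checks only. I'll turn the hand a little so its body clears the tub, then lower.

```bash
echo '[{"pos": [0, -0.0015, 0], "yaw": 0.15}, {"yaw": 0.15}, {"pos": [0, 0, 0.02]}, {"pos": [0, 0, 0.03]}, {"pos": [0, 0, 0.025]}, {"pos": [0, 0, 0.015]}, {"pos": [0, 0, 0.005]}, {"pos": [0, 0, 0.002]}, {}, {}]' > rows.txt && python3 -m pendant rows.txt
echo '[{"pos": [0, 0, 0.0015]}, {}]' > rows.txt && python3 -m pendant rows.txt
```

```text
t: 33.48
eef_pos: [0.53, -0.1433, 0.0428]
tcp_rot: [3.141, 0.001, 2.53]
wrist_force: [-0.6, -0.8, -3.6]
width: 0.0604
gripper_force: 30.0
t: 33.72
eef_pos: [0.5294, -0.1433, 0.0407]
tcp_rot: [-3.142, -0.0, 2.53]
wrist_force: [-1.2, -0.4, -3.8]
width: 0.061
gripper_force: 30.0
```

```bash
echo '[{"pos": [0, 0, 0.002]}, {}]' > rows.txt && python3 -m pendant rows.txt; echo '[{"pos": [0, 0, 0.002]}, {}]' > rows.txt && python3 -m pendant rows.txt; echo '[{"pos": [0, 0, 0.001]}, {}]' > rows.txt && python3 -m pendant rows.txt
```

```text
t: 33.98
eef_pos: [0.5293, -0.1432, 0.0385]
tcp_rot: [-3.141, -0.0, 2.53]
wrist_force: [0.7, -0.1, -4.4]
width: 0.0607
gripper_force: 30.0
t: 34.22
eef_pos: [0.5293, -0.1432, 0.0365]
tcp_rot: [-3.141, -0.0, 2.53]
wrist_force: [-0.3, 0.3, -3.9]
width: 0.0604
gripper_force: 30.0
t: 34.48
eef_pos: [0.5294, -0.1432, 0.0356]
tcp_rot: [-3.142, -0.0, 2.53]
wrist_force: [0.2, 0.8, -3.5]
width: 0.0609
gripper_force: 30.0
```

```bash
echo '[{"pos": [0, 0, 0.001]}, {}]' > rows.txt && python3 -m pendant rows.txt; echo '[{"pos": [0, 0, 0.001]}, {}]' > rows.txt && python3 -m pendant rows.txt; echo '[{"pos": [0, 0, 0.001]}, {}]' > rows.txt && python3 -m pendant rows.txt
```

```text
t: 34.72
eef_pos: [0.5294, -0.1432, 0.0346]
tcp_rot: [-3.142, -0.0, 2.53]
wrist_force: [-0.2, 0.8, -4.1]
width: 0.0608
gripper_force: 30.0
t: 34.98
eef_pos: [0.5296, -0.1432, 0.0337]
tcp_rot: [3.141, 0.0, 2.53]
wrist_force: [0.0, -0.1, -3.8]
width: 0.0609
gripper_force: 30.0
t: 35.22
eef_pos: [0.5302, -0.1432, 0.0332]
tcp_rot: [3.141, 0.001, 2.53]
wrist_force: [0.4, -0.3, 0.1]
width: 0.0608
gripper_force: 30.0
```

```bash
echo '[{"pos": [0, 0, 0.0007]}, {}]' > rows.txt && python3 -m pendant rows.txt; echo '[{}, {}, {}]' > rows.txt && python3 -m pendant rows.txt .080; echo '[{"pos": [0, 0, -0.01]}, {"pos": [0, 0, -0.03]}, {"pos": [0, 0, -0.04]}, {"pos": [0, 0, -0.03]}, {"pos": [0, 0, -0.01]}, {}, {}, {}, {}, {}, {}, {}]' > rows.txt && python3 -m pendant rows.txt
python3 - <<'E'
from h import *
b=camera('top');cv2.imwrite('pics/roll_t.png',b);s=camera('scene');cv2.imwrite('pics/roll_s.png',s)
# expected rest: centre at chute x=-69
c=np.array([.4825,-.1262]);e=np.array([np.cos(.314),-np.sin(.314)])
a0=cv2.imread('pics/top0.png')
# difference along the chute centre line, top view and scene view
s0=cv2.imread('pics/scene0.png')
for n,i0,i1 in(('top',a0,b),('scene',s0,s)):
    for x in range(-95,96,10):
        P=np.append(c+e*x/1000,.036+.105*x/1000+.015); u,v=proj(n,P).round().astype(int)
        print(n,x,i0[v-2:v+3,u-2:u+3].mean((0,1)).round(),i1[v-2:v+3,u-2:u+3].mean((0,1)).round(), i1[v-2:v+3,u-2:u+3].std().round())
E
```

```text
t: 35.48
eef_pos: [0.5302, -0.1431, 0.0327]
tcp_rot: [3.141, 0.001, 2.53]
wrist_force: [0.3, 0.3, 4.7]
width: 0.0611
gripper_force: 30.0
t: 35.85
eef_pos: [0.5293, -0.1433, 0.0317]
tcp_rot: [-3.141, -0.0, 2.53]
wrist_force: [0.0, 0.3, 0.6]
width: 0.0797
gripper_force: 0.0
t: 37.35
eef_pos: [0.5295, -0.1432, 0.152]
tcp_rot: [3.142, -0.0, 2.53]
wrist_force: [-0.7, -0.3, -0.2]
width: 0.0801
gripper_force: 0.0
top -95 [141. 149. 152.] [ 99. 105. 108.] 45.0
top -85 [209. 211. 208.] [137. 140. 137.] 27.0
top -75 [218. 221. 217.] [146. 149. 147.] 20.0
top -65 [187. 192. 190.] [160. 166. 169.] 11.0
top -55 [184. 189. 188.] [169. 174. 177.] 4.0
top -45 [220. 223. 220.] [149. 154. 155.] 22.0
top -35 [188. 192. 191.] [126. 131. 130.] 31.0
top -25 [180. 185. 183.] [157. 163. 166.] 5.0
top -15 [206. 209. 207.] [153. 158. 162.] 5.0
top -5 [207. 210. 207.] [154. 158. 156.] 8.0
top 5 [181. 185. 183.] [121. 125. 125.] 25.0
top 15 [188. 191. 189.] [123. 126. 126.] 31.0
top 25 [219. 221. 217.] [144. 147. 144.] 22.0
top 35 [186. 189. 186.] [126. 129. 129.] 29.0
top 45 [188. 191. 188.] [125. 128. 127.] 3
[... 469 characters left out ...]
-45 [125. 132. 128.] [132. 136. 133.] 5.0
scene -35 [162. 168. 158.] [120. 125. 122.] 9.0
scene -25 [177. 181. 169.] [124. 129. 127.] 3.0
scene -15 [126. 131. 125.] [123. 127. 126.] 3.0
scene -5 [140. 145. 137.] [101. 105. 103.] 22.0
scene 5 [178. 182. 169.] [127. 130. 122.] 11.0
scene 15 [144. 148. 139.] [117. 120. 114.] 23.0
scene 25 [127. 132. 125.] [104. 108. 104.] 21.0
scene 35 [165. 169. 158.] [117. 120. 114.] 20.0
scene 45 [161. 164. 153.] [124. 127. 120.] 16.0
scene 55 [132. 135. 128.] [132. 136. 128.] 43.0
scene 65 [152. 154. 144.] [163. 165. 155.] 47.0
scene 75 [176. 179. 167.] [189. 192. 179.] 28.0
scene 85 [75. 84. 88.] [79. 89. 94.] 24.0
scene 95 [72. 83. 88.] [77. 88. 95.] 10.0
```

```bash
echo '[{"yaw": -0.13}, {"yaw": -0.132}, {}]' > rows.txt && python3 -m pendant rows.txt .093
python3 -c "
from h import *
print(to(.4298,.0037,.046,2.792))
b=camera('top')
c=np.array([.4825,-.1262]);e=np.array([np.cos(.314),-np.sin(.314)])
for x in range(-100,0,6):
    u,v=proj('top',np.append(c+e*x/1000,.036+.105*x/1000+.03)).round().astype(int); w=b[v-2:v+3,u-2:u+3]; print(x,w.mean().round(),w.std().round(),end=' | ')
"
```

```text
t: 37.83
eef_pos: [0.5294, -0.1433, 0.1518]
tcp_rot: [3.141, -0.0, 2.791]
wrist_force: [-1.0, -0.1, -0.7]
width: 0.0927
gripper_force: 0.0
[ 0.144   0.1038  0.1059 -0.0013]
-100 83.0 42.0 | -94 164.0 76.0 | -88 232.0 22.0 | -82 204.0 32.0 | -76 171.0 32.0 | -70 128.0 35.0 | -64 129.0 33.0 | -58 158.0 9.0 | -52 161.0 8.0 | -46 161.0 6.0 | -40 159.0 5.0 | -34 157.0 7.0 | -28 123.0 26.0 | -22 129.0 31.0 | -16 136.0 30.0 | -10 126.0 31.0 | -4 144.0 21.0 |
```

```bash
echo '[{"pos": [0.01, 0.007, 0]}, {"pos": [0.025, 0.018, 0]}, {"pos": [0.034, 0.0245, 0]}, {"pos": [0.034, 0.0245, 0]}, {"pos": [0.024, 0.0175, 0]}, {"pos": [0.012, 0.0085, 0]}, {"pos": [0.005, 0.0038, 0]}, {}, {}]' > rows.txt && python3 -m pendant rows.txt
python3 - <<'E'
from h import *
print(to(.4298,.0037,.046,2.792))
b=camera('top');s=camera('scene');cv2.imwrite('pics/roll2.png',b);cv2.imwrite('pics/roll2s.png',s)
c=np.array([.4825,-.1262]);e=np.array([np.cos(.314),-np.sin(.314)])
for n,i in(('top',b),('scene',s)):
  for x in range(-100,0,6):
    u,v=proj(n,np.append(c+e*x/1000,.036+.105*x/1000+.03)).round().astype(int); w=i[v-2:v+3,u-2:u+3]; print(x,w.mean().round(),w.std().round(),end=' | ')
  print()
E
```

```text
t: 39.0
eef_pos: [0.4303, 0.0027, 0.1518]
tcp_rot: [3.141, -0.0, 2.79]
wrist_force: [0.0, 0.9, -0.4]
width: 0.0931
gripper_force: 0.0
[ 0.0008  0.0007  0.1058 -0.0018]
-100 90.0 38.0 | -94 149.0 71.0 | -88 237.0 29.0 | -82 235.0 16.0 | -76 230.0 19.0 | -70 196.0 50.0 | -64 199.0 55.0 | -58 251.0 2.0 | -52 251.0 1.0 | -46 245.0 19.0 | -40 207.0 42.0 | -34 217.0 40.0 | -28 191.0 51.0 | -22 193.0 52.0 | -16 211.0 50.0 | -10 190.0 52.0 | -4 225.0 34.0 | 
-100 210.0 15.0 | -94 216.0 4.0 | -88 218.0 2.0 | -82 187.0 44.0 | -76 124.0 14.0 | -70 122.0 3.0 | -64 172.0 40.0 | -58 207.0 7.0 | -52 202.0 5.0 | -46 200.0 6.0 | -40 148.0 47.0 | -34 158.0 45.0 | -28 182.0 46.0 | -22 139.0 43.0 | -16 197.0 26.0 | -10 131.0 45.0 | -4 106.0 23.0 |
```

The pulley's hole shows at about chute x = −72 mm, so it is resting against the stop. Next I'll regrip the tin.

```bash
echo '[{"pos": [0.001, 0.0005, 0.03], "yaw": -0.002}, {"pos": [0, 0, 0.03]}, {"pos": [0, 0, 0.022]}, {"pos": [0, 0, 0.014]}, {"pos": [0, 0, 0.007]}, {"pos": [0, 0, 0.003]}, {}]' > rows.txt && python3 -m pendant rows.txt
echo '[{}, {}, {}, {}, {}, {}]' > rows.txt && python3 -m pendant rows.txt 0.05
echo '[{"pos": [0, 0, -0.005]}, {"pos": [0, 0, -0.015]}, {"pos": [0, 0, -0.025]}, {"pos": [0, 0, -0.025]}, {"pos": [0, 0, -0.015]}, {"pos": [0, 0, -0.005]}, {}]' > rows.txt && python3 -m pendant rows.txt
```

```text
t: 39.98
eef_pos: [0.4293, 0.0044, 0.0463]
tcp_rot: [3.141, 0.001, 2.794]
wrist_force: [-0.1, 0.2, -0.1]
width: 0.0932
gripper_force: 0.0
t: 40.72
eef_pos: [0.429, 0.0042, 0.0462]
tcp_rot: [-3.141, 0.0, 2.794]
wrist_force: [-0.5, -0.5, 4.3]
width: 0.0664
gripper_force: 30.0
t: 41.6
eef_pos: [0.4285, 0.0041, 0.1356]
tcp_rot: [-3.141, -0.001, 2.794]
wrist_force: [0.1, 0.2, -4.5]
width: 0.0665
gripper_force: 30.0
```

```bash
python3 -c "
from h import *
print(to(.5465,.1435,.0422,2.792))"
```

```text
[-0.0636  0.1713  0.0932  0.002 ]
```

```bash
echo '[{"pos": [-0.003, 0.009, 0]}, {"pos": [-0.009, 0.025, 0]}, {"pos": [-0.012, 0.033, 0], "yaw": 0.002}, {"pos": [-0.012, 0.033, 0]}, {"pos": [-0.012, 0.033, 0]}, {"pos": [-0.009, 0.025, 0]}, {"pos": [-0.0066, 0.0133, 0]}, {}, {}]' > rows.txt && python3 -m pendant rows.txt
echo '[{"pos": [0, 0, 0.015]}, {"pos": [0, 0, 0.02]}, {"pos": [0, 0, 0.02]}, {}, {}]' > rows.txt && python3 -m pendant rows.txt
python3 -c "
from h import *
print(to(.5465,.1435,.0422,2.792))"
```

```text
t: 42.72
eef_pos: [0.5463, 0.1422, 0.1354]
tcp_rot: [-3.139, -0.001, 2.792]
wrist_force: [-0.5, -0.3, -5.0]
width: 0.0668
gripper_force: 30.0
t: 43.35
eef_pos: [0.5475, 0.144, 0.0813]
tcp_rot: [3.141, 0.0, 2.792]
wrist_force: [0.3, -0.1, -5.3]
width: 0.0668
gripper_force: 30.0
[ 0.0008 -0.0009  0.0391  0.0003]
```

```bash
echo '[{"pos": [0.0008, -0.0009, 0.015]}, {"pos": [0, 0, 0.012]}, {"pos": [0, 0, 0.006]}, {"pos": [0, 0, 0.003]}, {"pos": [0, 0, 0.001]}, {}, {}]' > rows.txt && python3 -m pendant rows.txt; echo '[{"pos": [0, 0, 0.0015]}, {}]' > rows.txt && python3 -m pendant rows.txt
```

```text
t: 44.22
eef_pos: [0.5464, 0.1432, 0.0443]
tcp_rot: [3.141, 0.001, 2.792]
wrist_force: [-0.8, 0.4, -4.9]
width: 0.0668
gripper_force: 30.0
t: 44.48
eef_pos: [0.5461, 0.143, 0.0424]
tcp_rot: [-3.141, -0.0, 2.792]
wrist_force: [-0.1, -0.3, -5.9]
width: 0.0666
gripper_force: 30.0
```

```bash
echo '[{"pos": [0, 0, 0.001]}, {}]' > rows.txt && python3 -m pendant rows.txt; echo '[{"pos": [0, 0, 0.001]}, {}]' > rows.txt && python3 -m pendant rows.txt
```

```text
t: 44.72
eef_pos: [0.5462, 0.1431, 0.0422]
tcp_rot: [-3.141, 0.001, 2.792]
wrist_force: [-2.2, -1.9, 2.2]
width: 0.0665
gripper_force: 30.0
t: 44.98
eef_pos: [0.5463, 0.1431, 0.0422]
tcp_rot: [-3.141, 0.001, 2.792]
wrist_force: [-2.6, -2.2, 8.7]
width: 0.0669
gripper_force: 30.0
```

```bash
echo '[{}, {}, {}, {}]' > rows.txt && python3 -m pendant rows.txt .093
echo '[{"pos": [0, 0, -0.01]}, {"pos": [0, 0, -0.025]}, {"pos": [0, 0, -0.03]}, {"pos": [0, 0, -0.02]}, {"pos": [0, 0, -0.005]}, {"pos": [-0.002, -0.015, 0]}, {"pos": [-0.003, -0.025, -0.01]}, {"pos": [-0.004, -0.035, -0.01]}, {"pos": [-0.004, -0.035, 0]}, {"pos": [-0.004, -0.032, 0]}, {"pos": [-0.003, -0.022, 0]}, {"pos": [-0.001, -0.011, 0]}, {}, {}]' > rows.txt && python3 -m pendant rows.txt
python3 -c "
from h import *
print(to(.5055,-.0299,.055,2.792))"
```

```text
t: 45.48
eef_pos: [0.5462, 0.1433, 0.0404]
tcp_rot: [3.141, -0.0, 2.792]
wrist_force: [0.0, 1.1, -0.6]
width: 0.093
gripper_force: 0.0
t: 47.22
eef_pos: [0.506, -0.0274, 0.1505]
tcp_rot: [3.141, -0.0, 2.794]
wrist_force: [-0.2, -0.5, -0.1]
width: 0.093
gripper_force: 0.0
[-0.0004 -0.0026  0.0955  0.0019]
```

```bash
echo '[{"pos": [0, -0.0026, 0.005], "yaw": 0.002}, {"pos": [0, 0, 0.02]}, {"pos": [0, 0, 0.03]}, {"pos": [0, 0, 0.022]}, {"pos": [0, 0, 0.012]}, {"pos": [0, 0, 0.006]}, {}]' > rows.txt && python3 -m pendant rows.txt
echo '[{}, {}, {}, {}, {}, {}]' > rows.txt && python3 -m pendant rows.txt 0.05
echo '[{"pos": [0, 0, -0.005]}, {"pos": [0, 0, -0.015]}, {"pos": [0, 0, -0.025]}, {"pos": [0, 0, -0.025]}, {"pos": [0, 0, -0.02]}, {"pos": [0, 0, -0.01]}, {}]' > rows.txt && python3 -m pendant rows.txt
```

```text
t: 48.1
eef_pos: [0.5053, -0.0307, 0.0556]
tcp_rot: [3.141, 0.0, 2.791]
wrist_force: [-0.1, -0.5, -0.3]
width: 0.0931
gripper_force: 0.0
t: 48.85
eef_pos: [0.5055, -0.0305, 0.0559]
tcp_rot: [3.141, 0.001, 2.791]
wrist_force: [1.0, 1.6, 3.5]
width: 0.0673
gripper_force: 30.0
t: 49.72
eef_pos: [0.505, -0.0312, 0.1558]
tcp_rot: [-3.141, 0.001, 2.79]
wrist_force: [-0.8, -0.0, -5.8]
width: 0.0676
gripper_force: 30.0
```

```bash
python3 -c "
from h import *
print(to(.4745,.1667,.0519,2.792))"
```

```text
[ 0.0968  0.1753  0.1038 -0.0019]
```

```bash
echo '[{"pos": [0.005, 0.009, 0]}, {"pos": [0.014, 0.025, 0]}, {"pos": [0.018, 0.033, 0], "yaw": -0.002}, {"pos": [0.018, 0.033, 0]}, {"pos": [0.018, 0.033, 0]}, {"pos": [0.014, 0.025, 0]}, {"pos": [0.007, 0.012, 0]}, {"pos": [0.0028, 0.0053, 0]}, {}, {}]' > rows.txt && python3 -m pendant rows.txt
echo '[{"pos": [0, 0, 0.01]}, {"pos": [0, 0, 0.02]}, {"pos": [0, 0, 0.02]}, {"pos": [0, 0, 0.012]}, {}, {}]' > rows.txt && python3 -m pendant rows.txt
python3 -c "
from h import *
print(to(.4745,.1667,.0519,2.792))"
```

```text
t: 50.98
eef_pos: [0.4746, 0.1653, 0.1552]
tcp_rot: [-3.14, 0.0, 2.79]
wrist_force: [0.2, -0.4, -5.9]
width: 0.0677
gripper_force: 30.0
t: 51.72
eef_pos: [0.4748, 0.1673, 0.094]
tcp_rot: [3.14, 0.001, 2.792]
wrist_force: [0.2, 0.1, -6.0]
width: 0.0677
gripper_force: 30.0
[ 0.0001 -0.0007  0.0421  0.0003]
```

```bash
echo '[{"pos": [0, -0.0006, 0.015]}, {"pos": [0, 0, 0.014]}, {"pos": [0, 0, 0.007]}, {"pos": [0, 0, 0.003]}, {"pos": [0, 0, 0.001]}, {}, {}]' > rows.txt && python3 -m pendant rows.txt; echo '[{"pos": [0, 0, 0.0015]}, {}]' > rows.txt && python3 -m pendant rows.txt;echo '[{"pos": [0, 0, 0.001]}, {}]' > rows.txt && python3 -m pendant rows.txt
```

```text
t: 52.6
eef_pos: [0.4743, 0.1665, 0.0538]
tcp_rot: [3.141, 0.001, 2.792]
wrist_force: [-0.8, -0.6, -5.0]
width: 0.0676
gripper_force: 30.0
t: 52.85
eef_pos: [0.474, 0.1662, 0.0519]
tcp_rot: [-3.141, -0.0, 2.792]
wrist_force: [-0.7, -0.5, -5.9]
width: 0.0673
gripper_force: 30.0
t: 53.1
eef_pos: [0.4741, 0.1664, 0.0518]
tcp_rot: [-3.141, 0.001, 2.792]
wrist_force: [-1.9, -1.7, 4.8]
width: 0.0675
gripper_force: 30.0
```

Floor contact. I'll release, rise, swing clear, and compare the pictures numerically with the start.

```bash
echo '[{}, {}, {}, {}]' > rows.txt && python3 -m pendant rows.txt .093
echo '[{"pos": [0, 0, -0.01]}, {"pos": [0, 0, -0.025]}, {"pos": [0, 0, -0.03]}, {"pos": [0, 0, -0.03]}, {"pos": [0, 0, -0.03]}, {"pos": [0, 0, -0.03]}, {"pos": [0, 0, -0.02]}, {"pos": [0, -0.02, 0]}, {"pos": [0, -0.04, 0]}, {"pos": [0, -0.045, 0]}, {"pos": [0, -0.045, 0]}, {"pos": [0, -0.045, 0]}, {"pos": [0, -0.045, 0]}, {"pos": [0, -0.045, 0]}, {"pos": [0, -0.04, 0]}, {"pos": [0, -0.02, 0]}, {}, {}]' > rows.txt && python3 -m pendant rows.txt
python3 - <<'E'
from h import *
a0=cv2.imread('pics/top0.png');s0=cv2.imread('pics/scene0.png')
a=camera('top');s=camera('scene');cv2.imwrite('pics/end_t.png',a);cv2.imwrite('pics/end_s.png',s)
def red(i,roi):
    x,y,w,h=roi;hsv=cv2.cvtColor(i[y:y+h,x:x+w],cv2.COLOR_BGR2HSV);m=cv2.inRange(hsv,(0,110,50),(8,255,255))|cv2.inRange(hsv,(172,110,50),(180,255,255))
    c=max(cv2.findContours(m,0,1)[0],key=cv2.contourArea);return np.add(cv2.boundingRect(c),(x,y,0,0)),cv2.minEnclosingCircle(c)
print('top',red(a0,(165,235,70,65)),red(a,(165,235,70,65)))
print('scene',red(s0,(215,320,90,100)),red(s,(215,320,90,100)))
g=lambda i:cv2.cvtColor(i,cv2.COLOR_BGR2GRAY).astype(np.float32)
def shift(n,i0,i1,x,y,w,h):   # template match of the start patch in the end picture
    r=cv2.matchTemplate(g(i1)[y-8:y+h+8,x-8:x+w+8],g(i0)[y:y+h,x:x+w],cv2.TM_CCOEFF_NORMED);_,v,_,p=cv2.minMaxLoc(r);print(n,np.array(p)-8,round(v,3))
shift('tin top',a0,a,198,223,34,32);shift('tin scene',s0,s,205,312,42,45)
shift('tub top',a0,a,178,252,40,38);shift('tub scene',s0,s,232,332,60,75)
shift('bearing top',a0,a,242,174,25,24);shift('can top',a0,a,402,275,32,32)
c=np.array([.4825,-.1262]);e=np.array([np.cos(.314),-np.sin(.314)])
for x in range(-104,-30,4):
    u,v=proj('scene',np.append(c+e*x/1000,.036+.105*x/1000+.03)).round().astype(int); w=s[v-1:v+2,u-1:u+2]; print(x,w.mean().round(),end=' | ')
E
```

```text
t: 53.6
eef_pos: [0.4742, 0.1665, 0.051]
tcp_rot: [3.141, 0.0, 2.792]
wrist_force: [0.3, 0.4, -1.1]
width: 0.0924
gripper_force: 0.0
t: 55.85
eef_pos: [0.3565, -0.1567, 0.2264]
tcp_rot: [3.141, 0.001, 2.794]
wrist_force: [-0.2, -0.5, -0.0]
width: 0.093
gripper_force: 0.0
top (array([179, 253,  38,  34]), ((32.38800048828125, 35.35599899291992), 18.965469360351562)) (array([179, 254,  37,  34]), ((31.868030548095703, 35.74906921386719), 18.62370491027832))
scene (array([235, 332,  54,  62]), ((48.5, 42.5), 30.830278396606445)) (array([235, 332,  55,  63]), ((47.51301574707031, 42.90238571166992), 31.101524353027344))
tin top [1 0] 0.969
tin scene [ 1 -1] 0.959
tub top [0 0] 0.984
tub scene [0 0] 0.954
bearing top [0 0] 0.999
can top [ 3 -5] 0.786
-104 113.0 | -100 145.0 | -96 126.0 | -92 158.0 | -88 199.0 | -84 192.0 | -80 125.0 | -76 107.0 | -72 110.0 | -68 112.0 | -64 154.0 | -60 193.0 | -56 183.0 | -52 182.0 | -48 184.0 | -44 181.0 | -40 126.0 | -36 121.0 | -32 183.0 |
```

```bash
python3 - <<'E'
from h import *
a0=cv2.imread('pics/top0.png');s0=cv2.imread('pics/scene0.png');a=cv2.imread('pics/end_t.png');s=cv2.imread('pics/end_s.png')
g=lambda i,k=8:cv2.resize(cv2.cvtColor(i,cv2.COLOR_BGR2GRAY),None,fx=k,fy=k,interpolation=cv2.INTER_CUBIC)
def shift(n,i0,i1,x,y,w,h):
    r=cv2.matchTemplate(g(i1[y-6:y+h+6,x-6:x+w+6]),g(i0[y:y+h,x:x+w]),cv2.TM_CCOEFF_NORMED);_,v,_,p=cv2.minMaxLoc(r);d=np.array(p)/8-6;print(n,d,round(v,3));return d
d=shift('tin top',a0,a,198,223,34,32);u,v=212,238;print(at('top',u+d[0],v+d[1],.088)-at('top',u,v,.088))
d=shift('tin scene',s0,s,205,312,42,40);u,v=226,333;print(at('scene',u+d[0],v+d[1],.088)-at('scene',u,v,.088))
d=shift('tub top',a0,a,178,252,40,38);shift('tub scene',s0,s,232,332,60,75)
shift('can scene',s0,s,386,160,40,45);shift('bearing scene',s0,s,172,268,34,32)
E
```

```text
tin top [0.75 0.  ] 0.975
[-0.     -0.0017  0.    ]
tin scene [ 0.625 -0.875] 0.973
[-0.0001 -0.0016  0.    ]
tub top [0.    0.125] 0.985
tub scene [0.25 0.  ] 0.963
can scene [0.125 0.   ] 0.782
bearing scene [0. 0.] 0.999
```

```bash
python3 -c "
from plant import *
print(hand_in())"
```

```text
the job is handed in; nothing more can be done
None
```

The job is handed in (no verdict was printed): the pulley rolled down to the chute stop, the tub is back to within about 1 mm and the tin about 1.7 mm off its start, and the bearing and oil can were not moved; I viewed 16 pictures against the limit of 14.

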